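# Load and dose assay cartridges at the dosing station

## Task

Get the dosing station ready: unscrew the orange vent cap on its reservoir as far as it goes, and seat every cartridge lying on the bench flat and square, fully home, in the pocket marked with its colour (in whichever order you like). With all of them seated and the vent open, press the black plunger right down to its stop and let it come up, then screw the vent cap fully shut again. Never pump with the vent shut, and leave the other things on the bench where they are.

Things in the scene. Friction and masses are not known exactly. Their poses are not given: they have to be found in the camera images.
- cartridge_red: red plastic assay cartridge, 60 g, loose, may be absent in a run: a flat block 64 (x) x 40 (y) x 12 mm high with a grip rib of the same colour standing centrally on it, 44 (x) x 16 (y) mm and 22 mm high, so 34 mm high in all. Origin: centre of the underside; x along its length and the rib, z up. It may go in either way round (half turn about z).
- cartridge_yellow: yellow plastic assay cartridge, 60 g, loose, may be absent in a run: a flat block 64 (x) x 40 (y) x 12 mm high with a grip rib of the same colour standing centrally on it, 44 (x) x 16 (y) mm and 22 mm high, so 34 mm high in all. Origin: centre of the underside; x along its length and the rib, z up. It may go in either way round (half turn about z).
- cartridge_blue: blue plastic assay cartridge, 60 g, loose, may be absent in a run: a flat block 64 (x) x 40 (y) x 12 mm high with a grip rib of the same colour standing centrally on it, 44 (x) x 16 (y) mm and 22 mm high, so 34 mm high in all. Origin: centre of the underside; x along its length and the rib, z up. It may go in either way round (half turn about z).
- cartridge_green: green plastic assay cartridge, 60 g, loose, may be absent in a run: a flat block 64 (x) x 40 (y) x 12 mm high with a grip rib of the same colour standing centrally on it, 44 (x) x 16 (y) mm and 22 mm high, so 34 mm high in all. Origin: centre of the underside; x along its length and the rib, z up. It may go in either way round (half turn about z).
- cartridge_black: black plastic assay cartridge, 60 g, loose, may be absent in a run: a flat block 64 (x) x 40 (y) x 12 mm high with a grip rib of the same colour standing centrally on it, 44 (x) x 16 (y) mm and 22 mm high, so 34 mm high in all. Origin: centre of the underside; x along its length and the rib, z up. It may go in either way round (half turn about z).
- pocket_red (a point): centre of the floor of the pocket marked red (a red strip on the plate at the pocket's robot-side end). Pocket 67 (x) x 43 (y) mm, 10 mm deep with a 2 mm chamfer, in a plate 20 mm high and 100 (x) x 290 (y) mm; pocket centres 54 mm apart in a row along y. x along the pocket's length, z up.
- pocket_yellow (a point): centre of the floor of the pocket marked yellow (a yellow strip on the plate at the pocket's robot-side end). Pocket 67 (x) x 43 (y) mm, 10 mm deep with a 2 mm chamfer, in a plate 20 mm high and 100 (x) x 290 (y) mm; pocket centres 54 mm apart in a row along y. x along the pocket's length, z up.
- pocket_blue (a point): centre of the floor of the pocket marked blue (a blue strip on the plate at the pocket's robot-side end). Pocket 67 (x) x 43 (y) mm, 10 mm deep with a 2 mm chamfer, in a plate 20 mm high and 100 (x) x 290 (y) mm; pocket centres 54 mm apart in a row along y. x along the pocket's length, z up.
- pocket_green (a point): centre of the floor of the pocket marked green (a green strip on the plate at the pocket's robot-side end). Pocket 67 (x) x 43 (y) mm, 10 mm deep with a 2 mm chamfer, in a plate 20 mm high and 100 (x) x 290 (y) mm; pocket centres 54 mm apart in a row along y. x along the pocket's length, z up.
- pocket_black (a point): centre of the floor of the pocket marked black (a black strip on the plate at the pocket's robot-side end). Pocket 67 (x) x 43 (y) mm, 10 mm deep with a 2 mm chamfer, in a plate 20 mm high and 100 (x) x 290 (y) mm; pocket centres 54 mm apart in a row along y. x along the pocket's length, z up.
- vent (a joint): angle of the orange winged vent cap on the station's round white reservoir (rad): 0 screwed shut, 2.4 fully open (stop); grows counter-clockwise seen from above. Turns stiffly (about 0.05 N m), does not come off or rise.
- vent_grip (a point): centre of the top of the vent cap's wing: an upright bar 44 (x) x 12 (y) mm, 24 mm high, above a disc of 48 mm diameter, 12 mm high. This point is 136 mm above the bench; it turns with the cap, x along the bar. A white dot marks one end of the wing: it points at the red mark when shut, the green one when open. Axis at (125, 58) mm in the station's frame.
- plunger (a joint): how far the dosing plunger is pressed (m): 0 up, 0.018 at its lower stop. Spring: 2.4 N to start, about 10 N at the stop; it rises again by itself.
- plunger_top (a point): centre of the top of the plunger's black round head, diameter 44 mm, 110 mm above the bench when up; pressed straight down. Axis at (125, -58) mm in the station's frame.
- station: the fixed dosing station. Origin: on the bench under the centre of the pocket plate; x from the pocket plate to the console, z up. Plate x -50..50, y -145..145 mm, 20 mm high; behind it a white console x 50..170, y -118..118 mm, 50 mm high, carrying the reservoir (diameter 68 mm, its top 100 mm above the bench) with the vent cap, and the plunger.
- specimen_jar: bystander: small amber jar with white lid, diameter 46, 28 mm high; origin centre of underside
- tip_box: bystander: clear pipette-tip box with yellow tips, 122 x 83 x 58 mm; origin centre of underside
- wash_bottle: bystander: white bottle, diameter 76, 170 mm high; origin centre of underside
- burner: bystander: laboratory gas burner, unlit, base diameter 90, 137 mm high; origin centre of underside
- beaker: bystander: glass beaker, diameter 68, 85 mm high; origin centre of underside
- marker_pen: bystander: blue marker pen lying flat, 120 (x) x 15 x 15 mm; origin centre of underside

How it is judged:
On the way, in this order (a step that is already met when the one before it is completed fails the run):
1. the vent is fully open and every cartridge sits home in the pocket of its colour (value of joint vent above 2.1 rad and horizontal distance between cartridge_red and pocket_red below 0.006 m and z of cartridge_red in the frame of pocket_red between -0.004 and 0.0025 m and angle between each of cartridge_red, cartridge_yellow, cartridge_blue, cartridge_green, cartridge_black's own z axis and vertical below 0.06 rad and angle between the x axis of cartridge_red and the x axis of pocket_red, either way round below 0.12 rad and horizontal distance between cartridge_yellow and pocket_yellow below 0.006 m and z of cartridge_yellow in the frame of pocket_yellow between -0.004 and 0.0025 m and angle between the x axis of cartridge_yellow and the x axis of pocket_yellow, either way round below 0.12 rad and horizontal distance between cartridge_blue and pocket_blue below 0.006 m and z of cartridge_blue in the frame of pocket_blue between -0.004 and 0.0025 m and angle between the x axis of cartridge_blue and the x axis of pocket_blue, either way round below 0.12 rad and horizontal distance between cartridge_green and pocket_green below 0.006 m and z of cartridge_green in the frame of pocket_green between -0.004 and 0.0025 m and angle between the x axis of cartridge_green and the x axis of pocket_green, either way round below 0.12 rad and horizontal distance between cartridge_black and pocket_black below 0.006 m and z of cartridge_black in the frame of pocket_black between -0.004 and 0.0025 m and angle between the x axis of cartridge_black and the x axis of pocket_black, either way round below 0.12 rad), for 0.2 s.
2. the plunger is pressed down to its stop, with the vent open and the cartridges seated (all of step 1 and value of joint plunger above 0.016 m), for 0.1 s.
At the end, for the whole second after the job is handed in: Every cartridge present rests flat on the floor of the pocket of its colour (underside within 2.5 mm of the floor, within 6 mm of centre, tilt under 0.06 rad, square within 0.12 rad either way round), the vent is shut (under 0.12 rad), the plunger is up (under 3 mm), all at rest (value of joint vent below 0.12 rad and value of joint plunger below 0.003 m and horizontal distance between cartridge_red and pocket_red below 0.006 m and z of cartridge_red in the frame of pocket_red between -0.004 and 0.0025 m and angle between each of cartridge_red, cartridge_yellow, cartridge_blue, cartridge_green, cartridge_black's own z axis and vertical below 0.06 rad and angle between the x axis of cartridge_red and the x axis of pocket_red, either way round below 0.12 rad and horizontal distance between cartridge_yellow and pocket_yellow below 0.006 m and z of cartridge_yellow in the frame of pocket_yellow between -0.004 and 0.0025 m and angle between the x axis of cartridge_yellow and the x axis of pocket_yellow, either way round below 0.12 rad and horizontal distance between cartridge_blue and pocket_blue below 0.006 m and z of cartridge_blue in the frame of pocket_blue between -0.004 and 0.0025 m and angle between the x axis of cartridge_blue and the x axis of pocket_blue, either way round below 0.12 rad and horizontal distance between cartridge_green and pocket_green below 0.006 m and z of cartridge_green in the frame of pocket_green between -0.004 and 0.0025 m and angle between the x axis of cartridge_green and the x axis of pocket_green, either way round below 0.12 rad and horizontal distance between cartridge_black and pocket_black below 0.006 m and z of cartridge_black in the frame of pocket_black between -0.004 and 0.0025 m and angle between the x axis of cartridge_black and the x axis of pocket_black, either way round below 0.12 rad and linear speed of each of cartridge_red, cartridge_yellow, cartridge_blue, cartridge_green, cartridge_black below 0.02 m/s); the robot touches nothing.
It fails at once if the plunger is pumped (more than 9 mm) with the vent not opened (under 1.5 rad) (value of joint plunger above 0.009 m and value of joint vent below 1.5 rad).
It fails at once if a bystander is displaced (amber jar by more than 50 mm, any other by more than 30 mm) (distance of specimen_jar from where it was at the start of the episode above 0.05 m or distance of any of tip_box, wash_bottle, burner, beaker, marker_pen from where it was at the start of the episode above 0.03 m).
Of cartridge_red, cartridge_yellow, cartridge_blue, cartridge_green, cartridge_black only 3 to 5 are there at a start; the rules pass over those that are not, and their reading is None.
At some moment in a run one of cartridge_red, cartridge_yellow, cartridge_blue, cartridge_green, cartridge_black may be knocked a few centimetres aside while the robot is not near it.
Once in a run the grip may slacken for a moment while it holds something.
It also fails if it takes over 210 s, if anything falls off the work surface, if the arm or the gripper's body presses on something with over 40 N, if the wrist force passes 120 N, or if a joint passes its speed limit or range.

## Robot

A 6-joint arm with a two-finger parallel gripper is mounted at the origin on the work surface. World frame = base frame: x ahead of the robot, y to its left, z up, the work surface at z = 0. Lengths are in m, angles in rad, forces in N, time in s.
With the tool pointing down it reaches from about 0.275 to 0.775 m from the base axis. Payload 14.6 kg.
Tool frame: the origin (TCP) lies at the very end of the fingers, on their centre line; the grasp point (between the pads) lies 19 mm behind it; z points along the fingers, y is the line along which they close (so a half turn about z gives the same grasp; the last joint's range is limited). The gripper opens to 85 mm and grips with 20 to 120 N. Pads are 22 mm wide; open, the fingers measure 114 mm over their backs; the gripper's body (76 mm by 85 mm) begins 54 mm behind the grasp point. The pads swing forward as they close: fully open they stand 13 mm farther back than shut.
Start: joints at [1.13, 0.263, -0.048, 1.259, 0, 1.415], TCP at [0.148, 0.504, 0.231] pointing down, gripper open.
Joint ranges: [-2.65, 2.65], [-0.89, 1.7], [-1.18, 1.37], [-2.13, 2.11], [-1.35, 1.29], [-3.14, 3.14]. Speed limits (rad/s): [1.89, 1.89, 2.57, 2.79, 3.14, 3.14].

## Interface

Orientations are given as a unit quaternion [w, x, y, z].
In Python, from bench import r, imaging gives the robot as it stands.
- The arm moves only by the shell command python3 -m handwheel 'ROWS' [FORCE]. ROWS is JSON, a list of rows, each a list of 7 numbers: the turn, a rotation vector about the world's x, y, z in degrees, then the shift along the world's x, y, z in m, then the opening, from 0 (shut) to 1 (fully open). In form: [[rx, ry, rz, dx, dy, dz, jaw], ...]. A call has 1 to 12 rows; each row shifts and turns the commanded pose from where the row before left it; what a row does not reach is not made up. A row lasts 1/12 s, in which the tool goes at most 41.7 mm and 7.16 degrees, less where a joint would pass 70% of its speed; a pose out of reach is approached as far as the arm can. A call with a gripper value outside its range is refused whole. The fingers move at their own pace and stop on an object; FORCE is the grip in N (left out, the last holds). Time passes only in rows, so rows that do not move let the fingers close. It gives the time, the measured TCP pose, the force, the opening and the grip force at its end, in the units of the state.
- r.sense(): the state, without advancing time (a new reading comes with each control period).
- imaging.grab_frame(name): name is "scene" or "top"; returns the picture (400x640x3 uint8, red, green, blue); there is no depth.
- imaging.camera_params(name): a dict with "intrinsics" (3x3 intrinsics, pixels), "pose" (4x4, takes a point from camera to world coordinates). Camera axes: x right, y up, looking along -z (the intrinsics and any distortion apply to the point x, -y, -z); pixel columns grow to the right and rows downward; lengths in m; the calibration is good to about 2 mm. A picture is of the moment at which its call begins. camera_params takes no time and is no camera call.
- r.job_done(): hands the job in; it is judged then, once.
Trained networks look in the newest picture that a camera, given by its name, has taken for a name from the list of things; names that differ only in an ending like _2 or _b are one class to them, and where a whole thing is asked for, a point or a joint stands for the part that bears it (a point fixed in the world has none). Each returns a list of dicts, best first, with "conf" (0 to 1); they miss things now and then, are a little off and sometimes report something else, mostly with a low value. They report only what shows in the picture. A call takes as long as a camera call.
- imaging.find_in(camera, label): "at" ([row, column] in pixels, amid what is visible of it).
- imaging.cut_out(camera, label): "region" (400x640 bool, what is visible of it) and "at" ([row, column] in pixels, amid what is visible of it).
The state is a dict: "time_s": time; "joints": joint angles; "qvel": joint speeds; "joint_efforts": joint torques, N m; "tcp_pos": TCP position; "eef_rot": TCP orientation; "ft_force": force on the tool from outside, world axes, zero at the start; "wrist_torque": the same for the moment, N m; "finger_gap": finger opening in m; "finger_force": force on a finger pad.
Only numpy, scipy, OpenCV 4.12 (cv2) and the standard library are available. Lean on these libraries where they do the work, as an engineer would, in place of code of your own. Each camera call takes 0.05 s, during which the arm holds its last target. There are 200 camera calls.

## Working session

There is one attempt and no reset: what is moved stays moved. The work goes in short steps, Python scripts to look and compute and a shell command to move; the robot and the scene stay as the last step left them, time stands still between calls to the robot, and variables do not carry over. Pictures are saved under pics/ and viewed, at most 14 in all, crops included, and the job is handed in when it is done.

```bash
mkdir -p pics; ls; python3 - <<'E'
from bench import r, imaging
import cv2
for n in ("scene","top"):
    im=imaging.grab_frame(n); cv2.imwrite(f"pics/{n}0.png",im[:,:,::-1])
    p=imaging.camera_params(n); print(n,p)
s=r.sense(); print(s)
E
```

```text
pics
scene {'intrinsics': array([[369.24168201,   0.        , 320.04656487],
       [  0.        , 369.24168201, 197.01204855],
       [  0.        ,   0.        ,   1.        ]]), 'pose': array([[ 0.80077389, -0.37732642,  0.46517304,  1.0595397 ],
       [ 0.59851317,  0.53429413, -0.59691856, -0.55569575],
       [-0.02330608,  0.75640898,  0.65368362,  0.75687507],
       [ 0.        ,  0.        ,  0.        ,  1.        ]])}
top {'intrinsics': array([[459.18524874,   0.        , 318.86256558],
       [  0.        , 459.18524874, 196.04665403],
       [  0.        ,   0.        ,   1.        ]]), 'pose': array([[-0.01223556,  0.98738713, -0.15785101,  0.35476268],
       [-0.99987431, -0.01367329, -0.00802535,  0.05341953],
       [-0.01008247,  0.15773297,  0.98743033,  1.55858917],
       [ 0.        ,  0.        ,  0.        ,  1.        ]])}
{'time_s': 0.1, 'joints': array([ 1.12968415e+00,  2.63465265e-01, -4.88379696e-02,  1.25941358e+00,
        3.01372180e-05,  1.41551766e+00]), 'qvel': array([-0.00073246, -0.00060226,  0.00267942,  0.00028361,  0.00079283,
        0.00227444]), 'joint_efforts': array([ 1.20857418e-03, -6.38576746e+01,  3.85064077e+01,  1.00086979e-02,
       -2.84100597e-04, -1.74284975e-05]), 'tcp_pos': array([0.14791164, 0.50348764, 0.23089131]), 'eef_rot': array([-1.49620626e-04,  1.42430724e-01,  9.89804666e-01, -4.35503221e-04]), 'ft_force': array([-0.18662811,  0.81523382,  0.51462981]), 'wrist_torque': array([-0.02271471, -0.00817994, -0.01718315]), 'finger_force': 0.0, 'finger_gap': 0.08548714431990971}
```

View pics/scene0.png

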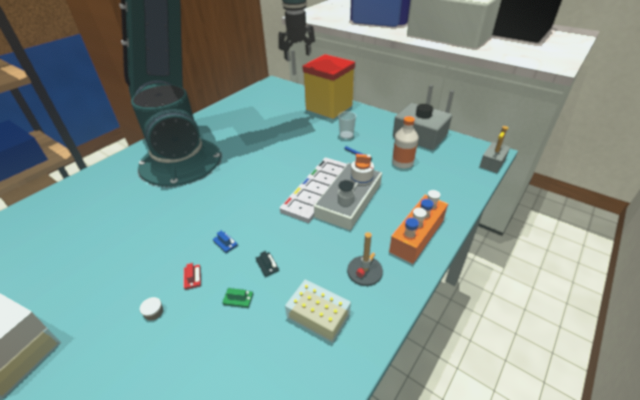

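View pics/top0.png

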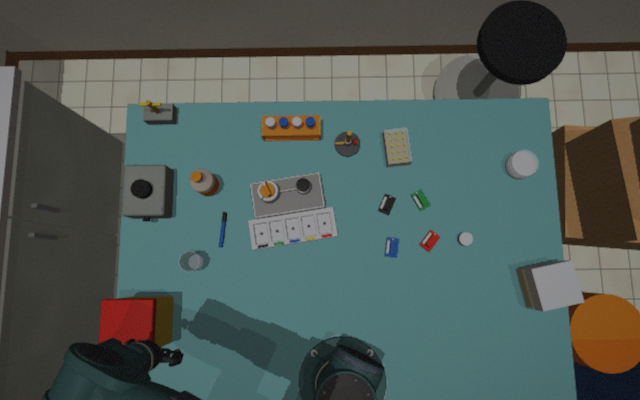

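```bash
cat > h.py <<'E'
import numpy as np, cv2
from scipy.optimize import minimize
from bench import r, imaging
P={n:imaging.camera_params(n) for n in("scene","top")}
def proj(n,X):
    T=P[n]["pose"];c=(np.asarray(X,float)-T[:3,3])@T[:3,:3]
    c=c*[1,-1,-1];u=c@P[n]["intrinsics"].T
    return u[:,:2]/u[:,2:]
def ray(n,rc,z):
    T=P[n]["pose"];K=P[n]["intrinsics"]
    d=np.linalg.solve(K,[rc[1],rc[0],1.])*[1,-1,-1];d=T[:3,:3]@d
    return T[:3,3]+d*(z-T[2,3])/d[2]
def box(x0,x1,y0,y1,z0,z1): return np.array([[x,y,z] for x in(x0,x1) for y in(y0,y1) for z in(z0,z1)],float)
def cyl(x,y,d,z0,z1):
    a=np.linspace(0,2*np.pi,24,endpoint=False);return np.array([[x+d/2*np.cos(t),y+d/2*np.sin(t),z] for t in a for z in(z0,z1)])
CART=[box(-.032,.032,-.02,.02,0,.012),box(-.022,.022,-.008,.008,.012,.034)]
STAT=[box(-.05,.05,-.145,.145,0,.02),box(.05,.17,-.118,.118,0,.05),cyl(.125,.058,.068,.05,.1),cyl(.125,.058,.048,.1,.112),cyl(.125,-.058,.044,.098,.11)]
def place(p,q,z=0):
    c,s=np.cos(q[2]),np.sin(q[2]);return p@np.array([[c,s,0],[-s,c,0],[0,0,1]])+[q[0],q[1],z]
def render(n,parts,q,z=0,S=6):
    ps=[proj(n,place(p,q,z)) for p in parts];a=np.vstack(ps)
    o=np.floor(a.min(0)-4).astype(int);w=np.ceil(a.max(0)+5).astype(int)-o
    m=np.zeros((w[1]*S,w[0]*S),np.uint8)
    for p in ps: cv2.fillConvexPoly(m,cv2.convexHull(np.round(((p-o+.5)*S-.5)*16).astype(np.int32)),255,shift=4)
    return o,cv2.resize(m,(w[0],w[1]),interpolation=cv2.INTER_AREA)/255.
def fit(parts,masks,q0,z=0,step=.01):
    def cost(q):
        t=0
        for n,M in masks.items():
            o,m=render(n,parts,q,z);h,w=m.shape
            if o.min()<0 or o[1]+h>400 or o[0]+w>640: return 9
            g=M[o[1]:o[1]+h,o[0]:o[0]+w];i=np.minimum(g,m).sum();t+=1-i/(M.sum()+m.sum()-i)
        return t
    best=None
    for dq in ((0,) if len(q0)==3 else np.arange(0,np.pi,np.pi/6)):
        q=np.array([q0[0],q0[1],q0[2] if len(q0)==3 else dq])
        for k in (1,.3):
            s=np.vstack([q]+[q+k*np.eye(3)[i]*[step,step,.2] for i in range(3)])
            e=minimize(cost,q,method="Nelder-Mead",options=dict(initial_simplex=s,xatol=1e-4,fatol=1e-4));q=e.x
        if best is None or e.fun<best[1]: best=(q,e.fun)
    return best
def cartridge(c,cams=("top","scene"),z=0,sep=True,new=True):
    masks={}
    for n in cams:
        if new: imaging.grab_frame(n)
        R=imaging.cut_out(n,"cartridge_"+c)
        if R and R[0]["conf"]>.3: masks[n]=R[0]["region"].astype(float);print(c,n,R[0]["at"],round(R[0]["conf"],2),masks[n].sum())
        else: print(c,n,[(x["at"],x["conf"]) for x in R])
    if not masks:return
    n=list(masks)[0];ys,xs=np.nonzero(masks[n]);q0=ray(n,(ys.mean(),xs.mean()),z+.015)[:2]
    q,f=fit(CART,masks,q0,z);print(c,"both",q.round(4),round(np.degrees(q[2]),1),"cost",round(f,3))
    if sep and len(masks)>1:
        for n in masks:
            p,f=fit(CART,{n:masks[n]},q,z);print("   ",n,p.round(4),round(f,3))
    return q
E
python3 - <<'E'
from h import *
for c in "red yellow blue green black".split(): cartridge(c,new=c=="red")
masks={}
for n in P:
    R=imaging.cut_out(n,"station");print(n,[(x["at"],round(x["conf"],2),x["region"].sum()) for x in R]);masks[n]=R[0]["region"].astype(float)
    v=imaging.find_in(n,"vent");p=imaging.find_in(n,"plunger");print([(x["at"],x["conf"]) for x in v+p])
    cv2.imwrite(f"pics/m_{n}.png",masks[n]*255)
q0=[*ray("top",(228,293),.02)[:2],.1];print(q0)
for m in (masks,{"top":masks["top"]},{"scene":masks["scene"]}): print(fit(STAT,m,q0))
np.savez("m.npz",**masks)
E
```

```text
red top [213.3, 290.3] 0.71 5311.0
red scene [277.1, 192.2] 0.81 413.0
red both [0.5027 0.2685 1.9097] 109.4 cost 1.955
    top [0.5027 0.2685 1.9097] 0.955
    scene [0.5027 0.2685 1.9097] 1.0
yellow top [([206.4, 385.5], 0.29)]
yellow scene [194.0, 339.8] 0.57 4651.0
yellow both [0.6366 0.0965 3.9911] 228.7 cost 0.929
blue top [248.1, 390.5] 0.57 229.0
blue scene [241.9, 225.9] 0.85 318.0
blue both [ 0.4249 -0.1734 -0.1579] -9.0 cost 0.196
    top [ 0.4246 -0.1742 -0.1504] 0.086
    scene [ 0.4258 -0.1731 -0.1905] 0.095
green top [199.2, 421.8] 0.57 233.0
green scene [298.9, 239.5] 0.72 512.0
green both [ 0.585  -0.2774  0.496 ] 28.4 cost 0.159
    top [ 0.5846 -0.2776  0.4519] 0.1
    scene [ 0.5853 -0.2774  0.5067] 0.053
black top [207.6, 384.9] 0.72 222.0
black scene [264.0, 263.3] 0.8 364.0
black both [ 0.5716 -0.1613 -0.4146] -23.8 cost 0.195
    top [ 0.5703 -0.1615 -0.4155] 0.094
    scene [ 0.5723 -0.1608 -0.4315] 0.083
scene [([193.2, 338.0], 0.89, np.int64(4732))]
[([161.8, 367.2], 0.78), ([146.9, 408.8], 0.61), ([189.2, 348.6], 0.6), ([194.0, 336.1], 0.36)]
top [([213.2, 291.8], 0.6, np.int64(5132))]
[([190.6, 263.3], 0.62), ([239.9, 429.6], 0.7), ([215.6, 292.5], 0.25)]
[np.float64(0.4932747434371993), np.float64(0.15409543058785957), 0.1]
(array([0.4935411 , 0.15750913, 0.15288915]), np.float64(0.05875686764698229))
(array([0.49281815, 0.15723347, 0.14883751]), np.float64(0.02361626156420138))
(array([0.49378018, 0.15798176, 0.15523161]), np.float64(0.03200055441863514))[ WARN:0@7.176] global loadsave.cpp:1063 imwrite_ Unsupported depth image for selected encoder is fallbacked to CV_8U.
```

```bash
python3 - <<'E'
from h import *
a=cv2.imread("pics/top0.png")[165:255,235:345];b=cv2.imread("pics/scene0.png")[145:225,275:390]
cv2.imwrite("pics/z1.png",np.vstack([cv2.resize(a,(440,300),interpolation=2) if 0 else cv2.resize(a,(480,300),interpolation=cv2.INTER_CUBIC),cv2.resize(b,(480,300),interpolation=cv2.INTER_CUBIC)]))
for n,l in (("top","cartridge_red"),("scene","cartridge_red")):
    R=imaging.cut_out(n,l);print([(x["at"],round(x["conf"],2),x["region"].sum()) for x in R])
st=(.4935,.1575,.153)
for n in P: print(n,proj(n,place(np.array([[.125,.058,.136],[.125,-.058,.11],[-.045,0,.02]]),st)).round(1).tolist())
E
```

```text
[([213.3, 290.3], 0.71, np.int64(5311)), ([241.0, 429.3], 0.65, np.int64(278)), ([185.8, 300.3], 0.18, np.int64(161))]
[([277.1, 192.2], 0.81, np.int64(413)), ([123.6, 348.0], 0.17, np.int64(393))]
scene [[362.7, 155.4], [345.8, 184.5], [304.8, 181.3]]
top [[265.1, 188.6], [301.9, 184.1], [294.1, 241.2]]
```

View pics/z1.png

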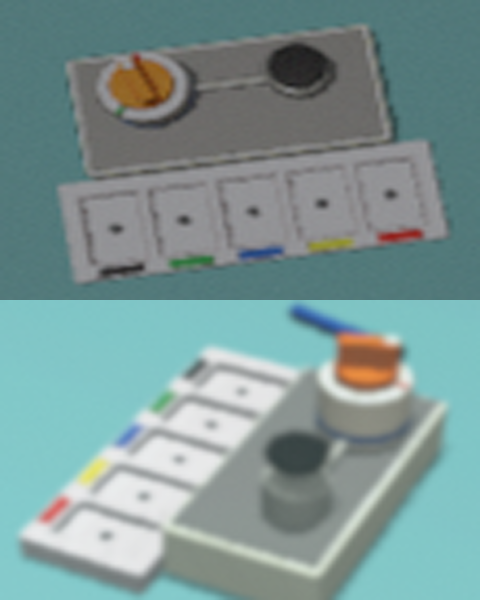

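```bash
python3 - <<'E'
import re
s=open("h.py").read()
s=s.replace('''        if R and''','''        R=[x for x in R if 120<x["region"].sum()<900]
        if R and''')
open("h.py","w").write(s)
from h import *
cartridge("red")
st=(.4935,.1575,.153);c=place(np.array([[.125,.058,0],[.125,-.058,0]]),st);print(c)
pk=np.array([[0,y,0] for y in(.108,.054,0,-.054,-.108)]);print(place(pk,st).round(4))
for n in P:
    R=imaging.cut_out(n,"vent");print([(x["at"],x["conf"],x["region"].sum()) for x in R]);M=R[0]["region"].astype(float)
    im=imaging.grab_frame(n).astype(int)
    O=((im[...,0]-im[...,2]>60)&(im[...,0]-im[...,1]>25)).astype(float)
    K=np.zeros_like(O);u=proj(n,[[*c[0][:2],.12]])[0].astype(int);K[u[1]-14:u[1]+15,u[0]-14:u[0]+15]=1;O*=K
    print(O.sum())
    for nm,M in (("net",M),("col",O)):
      out=[]
      for a in range(-90,90,6):
        o,m=render(n,[cyl(0,0,.048,.1,.112),box(-.022,.022,-.006,.006,.112,.136)],[*c[0][:2],np.radians(a)]);h,w=m.shape
        g=M[o[1]:o[1]+h,o[0]:o[0]+w];i=np.minimum(g,m).sum();out.append((round(float(i/(M.sum()+m.sum()-i)),3),a))
      print(n,nm,sorted(out)[::-1][:5])
E
```

```text
red top [239.9, 429.5] 0.74 201.0
red scene [277.6, 190.4] 0.59 410.0
red both [ 0.4463 -0.3017  2.5177] 144.3 cost 0.312
    top [ 0.442  -0.3013  2.4544] 0.192
    scene [ 0.4479 -0.3019  2.4885] 0.065
[[0.60820037 0.23387293 0.        ]
 [0.62587921 0.11922801 0.        ]]
[[0.477  0.2642 0.    ]
 [0.4853 0.2109 0.    ]
 [0.4935 0.1575 0.    ]
 [0.5017 0.1041 0.    ]
 [0.51   0.0508 0.    ]]
[([190.7, 337.0], 0.73, np.int64(4656)), ([163.2, 366.0], 0.56, np.int64(219)), ([308.4, 150.3], 0.33, np.int64(404))]
171.0
scene net [(0.047, 54), (0.047, 48), (0.047, 42), (0.047, 36), (0.047, 30)]
scene col [(0.721, -6), (0.718, 0), (0.717, 6), (0.716, 24), (0.716, 18)]
[([190.5, 263.8], 0.75, np.int64(164)), ([199.3, 420.8], 0.22, np.int64(252))]
153.0
top net [(0.859, -42), (0.859, -54), (0.857, -48), (0.857, -60), (0.857, -66)]
top col [(0.779, -18), (0.779, -36), (0.779, -42), (0.778, -48), (0.778, -60)]
```

```bash
python3 - <<'E'
from h import *
o=[]
for n in P:
    im=imaging.grab_frame(n)[:,:,::-1]; u=proj(n,[[.6082,.2339,.12]])[0].astype(int)
    z=cv2.resize(im[u[1]-16:u[1]+17,u[0]-16:u[0]+17],(396,396),interpolation=cv2.INTER_CUBIC)
    T=lambda q:tuple(int(v) for v in (q-u+16.5)*12)
    for a in range(0,360,30):
        p=proj(n,[[.6082+.03*np.cos(np.radians(a)),.2339+.03*np.sin(np.radians(a)),.1]])[0]
        cv2.circle(z,T(p),2,(255,0,255),-1); cv2.putText(z,str(a),T(p),0,.4,(255,0,255))
    o.append(z)
cv2.imwrite("pics/z2.png",np.hstack(o))
E
```

```text
(no output)
```

View pics/z2.png

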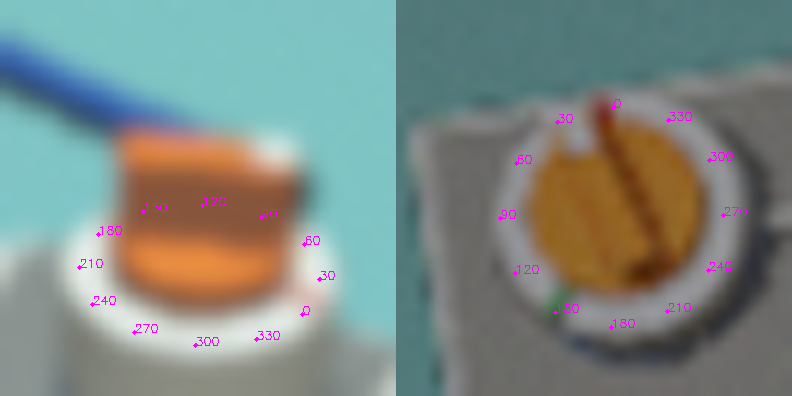

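```bash
python3 -m handwheel '[[0,0,4.3,0.029,-0.017,0,1],[0,0,4.3,0.029,-0.017,0,1],[0,0,4.3,0.029,-0.017,0,1],[0,0,4.3,0.029,-0.017,0,1],[0,0,4.3,0.029,-0.017,0,1],[0,0,4.3,0.029,-0.017,0,1],[0,0,4.3,0.029,-0.017,0,1],[0,0,4.3,0.029,-0.017,0,1]]' 70; python3 -m handwheel '[[0,0,0,0.029,-0.017,0,1],[0,0,0,0.029,-0.017,0,1],[0,0,0,0.029,-0.017,0,1],[0,0,0,0.029,-0.017,0,1],[0,0,0,0.029,-0.017,0,1],[0,0,0,0.029,-0.017,0,1],[0,0,0,0.029,-0.017,0,1],[0,0,0,0.024,-0.015,0,1],[0,0,0,0,0,0,1],[0,0,0,0,0,0,1]]'; cat >> h.py <<'E'
def st():
    s=r.sense();w,x,y,z=s["eef_rot"]
    a=np.degrees(np.arctan2(1-2*(x*x+z*z),2*(x*y-w*z)))
    print("t",round(s["time_s"],2),"tcp",s["tcp_pos"].round(4),"yaw_y",a.round(1),"F",s["ft_force"].round(1),"gap",round(s["finger_gap"],4),"grip",round(s["finger_force"],1),"j",s["joints"].round(2));return s,a
E
python3 -c "
from h import *
st()"
```

```text
time_s: 2.27
tcp_pos: [0.3813, 0.3666, 0.2314]
eef_rot: [0.0, -0.158, 0.987, 0.0]
ft_force: [0.5, 0.5, -0.2]
finger_gap: 0.0855
finger_force: 0.0
time_s: 3.1
tcp_pos: [0.6079, 0.2327, 0.2305]
eef_rot: [-0.0, -0.156, 0.988, -0.0]
ft_force: [-0.7, -0.2, -0.2]
finger_gap: 0.0855
finger_force: 0.0
t 3.1 tcp [0.6079 0.2327 0.2305] yaw_y 107.9 F [-0.7 -0.2 -0.2] gap 0.0855 grip 0.0 j [ 0.24  0.49  0.31  1.39  0.   -0.07]
```

```bash
python3 -m handwheel '[[0,0,0,0,0.001,-0.03,1],[0,0,0,0,0,-0.03,1],[0,0,0,0,0,-0.03,1],[0,0,0,0,0,-0.0235,1],[0,0,0,0,0,0,0],[0,0,0,0,0,0,0],[0,0,0,0,0,0,0],[0,0,0,0,0,0,0],[0,0,0,0,0,0,0],[0,0,0,0,0,0,0],[0,0,0,0,0,0,0],[0,0,0,0,0,0,0]]' 60;  python3 -c "
from h import *
st()"
```

```text
time_s: 4.1
tcp_pos: [0.6079, 0.2331, 0.1193]
eef_rot: [0.001, -0.156, 0.988, -0.002]
ft_force: [0.3, -13.5, 9.8]
finger_gap: 0.0106
finger_force: 60.2
t 4.1 tcp [0.6079 0.2331 0.1193] yaw_y 108.0 F [  0.3 -13.5   9.8] gap 0.0106 grip 60.2 j [ 0.24  0.53  0.07  1.11 -0.   -0.07]
```

```bash
python3 -m handwheel '[[0,0,0,0,-0.001,0.002,0],[0,0,6.5,0,0,0,0],[0,0,6.5,0,0,0,0],[0,0,6.5,0,0,0,0],[0,0,6.5,0,0,0,0],[0,0,6.5,0,0,0,0],[0,0,6.5,0,0,0,0],[0,0,6.5,0,0,0,0],[0,0,6.5,0,0,0,0],[0,0,6.5,0,0,0,0],[0,0,6.5,0,0,0,0]]';  python3 -c "
from h import *
print(st()[0]['wrist_torque'])"
```

```text
time_s: 5.02
tcp_pos: [0.6093, 0.2315, 0.1195]
eef_rot: [-0.0, -0.664, 0.748, -0.003]
ft_force: [17.6, -13.6, -16.9]
finger_gap: 0.0102
finger_force: 60.9
t 5.02 tcp [0.6093 0.2315 0.1195] yaw_y 173.2 F [ 17.6 -13.6 -16.9] gap 0.0102 grip 60.9 j [ 0.24  0.53  0.07  1.11 -0.   -1.21]
[-2.73583039 -3.40334182 -0.11959092]
```

```bash
python3 -m handwheel '[[0,0,6.5,0.001,-0.001,-0.001,0],[0,0,6.5,0,0,0,0],[0,0,6.5,0,0,0,0],[0,0,6.5,0,0,0,0],[0,0,6.5,0,0,0,0],[0,0,6.5,0,0,0,0],[0,0,6.5,0,0,0,0],[0,0,6.5,0,0,0,0],[0,0,6.5,0,0,0,0],[0,0,6,0,0,0,0],[0,0,0,0,0,0,0]]';  python3 -c "
from h import *
print(st()[0]['wrist_torque'])"
```

```text
time_s: 5.93
tcp_pos: [0.6114, 0.2321, 0.1195]
eef_rot: [-0.0, 0.961, -0.277, 0.003]
ft_force: [19.8, -3.6, -11.3]
finger_gap: 0.0104
finger_force: 62.0
t 5.93 tcp [0.6114 0.2321 0.1195] yaw_y -122.2 F [ 19.8  -3.6 -11.3] gap 0.0104 grip 62.0 j [ 0.24  0.53  0.07  1.11 -0.   -2.34]
[-0.73733246 -3.76698285 -0.6335101 ]
```

```bash
python3 -m handwheel '[[0,0,0,0,0,0,0.5],[0,0,0,0,0,0,0.5],[0,0,0,0,0,0,0.5],[0,0,0,0,0,0,0.5],[0,0,0,0,0,0.03,0.5],[0,0,0,0,0,0.04,0.5],[0,0,0,0,0,0.03,0.5],[0,0,-7,0,0,0.01,0.5],[0,0,-7,0,0,0,0.5],[0,0,-7,0,-0.02,0,0.5],[0,0,-7,0,-0.02,0,0.5],[0,0,-7,0,-0.02,0,0.5]]' 60; python3 -m handwheel '[[0,0,-7,-0.02,-0.02,0,0.5],[0,0,-7,-0.02,-0.02,0,0.5],[0,0,-7,-0.02,-0.02,0,0.5],[0,0,-7,-0.02,-0.02,0,0.5],[0,0,-7,-0.02,-0.02,0,0.5],[0,0,-7,-0.02,-0.02,0,0.5],[0,0,-7,0,0,0,0.5],[0,0,-7,0,0,0,0.5],[0,0,-7,0,0,0,0.5],[0,0,-7,0,0,0,0.5],[0,0,-7,0,0,0,0.5],[0,0,-7,0,0,0,0.5]]'; python3 - <<'E'
from h import *
st()
cartridge("black")
im=[imaging.grab_frame(n)[:,:,::-1] for n in P]
z=np.vstack([cv2.resize(im[0][130:330,120:400],(560,400)),]);cv2.imwrite("pics/z3.png",z)
E
```

```text
time_s: 6.93
tcp_pos: [0.6077, 0.1723, 0.2289]
eef_rot: [-0.0, 0.83, -0.558, 0.0]
ft_force: [0.4, 0.9, -0.1]
finger_gap: 0.0424
finger_force: 0.0
time_s: 7.93
tcp_pos: [0.4878, 0.0528, 0.229]
eef_rot: [0.0, -0.243, 0.97, -0.0]
ft_force: [0.0, 0.2, -0.2]
finger_gap: 0.0429
finger_force: 0.0
t 7.93 tcp [0.4878 0.0528 0.229 ] yaw_y 118.2 F [ 0.   0.2 -0.2] gap 0.0429 grip 0.0 j [-0.06  0.2  -0.13  1.23  0.   -0.55]
black top [206.0, 386.4] 0.68 217.0
black scene [263.7, 266.7] 0.62 417.0
black both [ 0.5718 -0.1618 -0.4082] -23.4 cost 0.192
    top [ 0.5715 -0.1624 -0.4114] 0.094
    scene [ 0.5728 -0.1613 -0.3991] 0.088
```

View pics/z3.png

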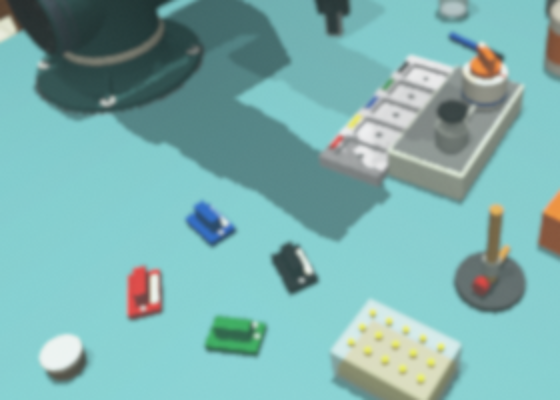

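```bash
python3 -m handwheel '[[0,0,-6.5,0.0106,-0.0268,0,0.5],[0,0,-6.5,0.0106,-0.0268,0,0.5],[0,0,-6.5,0.0106,-0.0268,0,0.5],[0,0,-6.5,0.0106,-0.0268,0,0.5],[0,0,-6.5,0.0106,-0.0268,-0.03,0.5],[0,0,-6.5,0.0106,-0.0268,-0.03,0.5],[0,0,-6.5,0.0106,-0.0268,-0.03,0.5],[0,0,-6.2,0.0106,-0.0268,-0.03,0.5],[0,0,0,0,0,-0.03,0.5],[0,0,0,0,0,0,0.5],[0,0,0,0,0,0,0.5]]'; python3 -c "
from h import *
st()"
```

```text
time_s: 9.15
tcp_pos: [0.5718, -0.1612, 0.0783]
eef_rot: [-0.001, 0.2, 0.98, 0.0]
ft_force: [-0.3, 0.2, 1.1]
finger_gap: 0.0425
finger_force: 0.0
t 9.15 tcp [ 0.5718 -0.1612  0.0783] yaw_y 66.9 F [-0.3  0.2  1.1] gap 0.0425 grip 0.0 j [-0.41  0.47 -0.16  0.95  0.   -0.01]
```

```bash
python3 -m handwheel '[[0,0,0,0.001,-0.0005,-0.025,0.5],[0,0,0,0,0,-0.02,0.5],[0,0,0,0,0,-0.017,0.5],[0,0,0,0,0,0,0.5],[0,0,0,0,0,0,0],[0,0,0,0,0,0,0],[0,0,0,0,0,0,0],[0,0,0,0,0,0,0],[0,0,0,0,0,0,0]]' 60; python3 -c "
from h import *
st()"
```

```text
time_s: 9.9
tcp_pos: [0.575, -0.1623, 0.0193]
eef_rot: [0.002, 0.2, 0.98, -0.0]
ft_force: [-2.4, 2.1, 9.7]
finger_gap: 0.0145
finger_force: 59.5
t 9.9 tcp [ 0.575  -0.1623  0.0193] yaw_y 66.9 F [-2.4  2.1  9.7] gap 0.0145 grip 59.5 j [-0.41  0.52 -0.25  0.8   0.   -0.01]
```

```bash
python3 -m handwheel '[[0,0,0,0,0,0.02,0],[0,0,0,0,0,0.03,0],[0,0,0,0,0,0.03,0],[0,0,0,0,0,0.03,0],[0,0,0,0,0,0,0]]' 60; python3 -c "
from h import *
st()
cartridge('black',cams=('scene',),z=.11)"; python3 -m handwheel '[[0,0,4,-0.008,0.0355,0,0],[0,0,4,-0.008,0.0355,0,0],[0,0,4,-0.008,0.0355,0,0],[0,0,4,-0.008,0.0355,0,0],[0,0,4,-0.008,0.0355,0,0],[0,0,4,-0.008,0.0355,0,0],[0,0,4,-0.008,0.0355,0,0],[0,0,4,-0.008,0.0355,0,0],[0,0,0,-0.008,0.0355,0,0],[0,0,0,-0.008,0.0355,0,0],[0,0,0,-0.008,0.0355,0,0],[0,0,0,-0.008,0.0355,0,0]]';python3 -m handwheel '[[0,0,0,0,0,0,0],[0,0,0,0,0,0,0],[0,0,0,0,0,0,0]]'; python3 - <<'E'
from h import *
st()
cartridge('black',cams=('scene',),z=.11)
im=imaging.grab_frame("scene")[:,:,::-1]
cv2.imwrite("pics/z4.png",cv2.resize(im[100:250,240:440],(800,600),interpolation=cv2.INTER_CUBIC))
E
```

```text
time_s: 10.32
tcp_pos: [0.5764, -0.1631, 0.134]
eef_rot: [0.005, 0.201, 0.98, -0.001]
ft_force: [0.5, 0.1, 0.5]
finger_gap: 0.0143
finger_force: 58.9
t 10.32 tcp [ 0.5764 -0.1631  0.134 ] yaw_y 66.9 F [0.5 0.1 0.5] gap 0.0143 grip 58.9 j [-0.41  0.43 -0.07  1.07  0.   -0.01]
black scene [235.4, 261.8] 0.9 273.0
black both [ 0.5724 -0.1582  2.6948] 154.4 cost 0.378
time_s: 11.42
tcp_pos: [0.4765, 0.2654, 0.1263]
eef_rot: [-0.0, -0.077, 0.997, -0.0]
ft_force: [0.7, -0.1, -0.5]
finger_gap: 0.0141
finger_force: 59.0
time_s: 11.67
tcp_pos: [0.4774, 0.2635, 0.1263]
eef_rot: [-0.0, -0.077, 0.997, -0.0]
ft_force: [0.2, -1.1, -1.8]
finger_gap: 0.0143
finger_force: 59.0
t 11.67 tcp [0.4774 0.2635 0.1263] yaw_y 98.9 F [ 0.2 -1.1 -1.8] gap 0.0143 grip 59.0 j [ 0.35  0.35 -0.21  1.01 -0.    0.2 ]
black scene [141.2, 332.7] 0.76 204.0
black both [0.4788 0.2581 3.4405] 197.1 cost 0.279
```

View pics/z4.png

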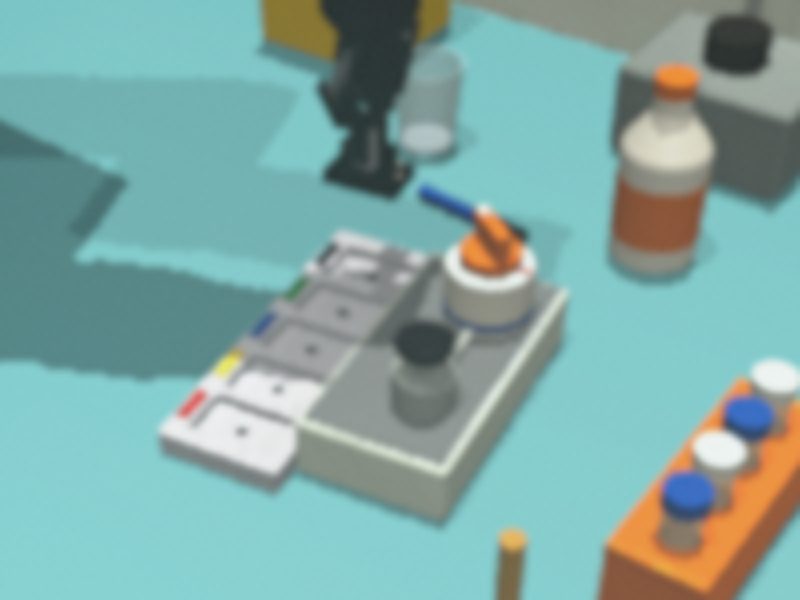

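```bash
python3 -m handwheel '[[0,0,0,0.0026,0.0007,-0.02,0],[0,0,0,0,0,-0.02,0],[0,0,0,0,0,-0.02,0],[0,0,0,0,0,-0.02,0],[0,0,0,0,0,-0.004,0],[0,0,0,0,0,0,0],[0,0,0,0,0,0,0]]' 60; python3 -m handwheel '[[0,0,0,0,0,-0.003,0],[0,0,0,0,0,-0.003,0],[0,0,0,0,0,-0.002,0],[0,0,0,0,0,0,0]]' ;python3 -m handwheel '[[0,0,0,0,0,-0.002,0],[0,0,0,0,0,-0.002,0],[0,0,0,0,0,-0.001,0],[0,0,0,0,0,0,0],[0,0,0,0,0,0,0]]'
```

```text
time_s: 12.4
tcp_pos: [0.4809, 0.2641, 0.0435]
eef_rot: [0.0, -0.077, 0.997, 0.0]
ft_force: [-0.1, 0.3, -0.2]
finger_gap: 0.0146
finger_force: 59.0
time_s: 12.73
tcp_pos: [0.4804, 0.2645, 0.0347]
eef_rot: [0.0, -0.077, 0.997, -0.0]
ft_force: [-0.5, 0.0, -1.4]
finger_gap: 0.0142
finger_force: 59.0
time_s: 13.15
tcp_pos: [0.4804, 0.2645, 0.0297]
eef_rot: [-0.0, -0.077, 0.997, -0.0]
ft_force: [-0.4, 0.1, 0.1]
finger_gap: 0.0144
finger_force: 59.0
```

```bash
python3 -m handwheel '[[0,0,0,0,0,-0.001,0],[0,0,0,0,0,-0.001,0],[0,0,0,0,0,0,0],[0,0,0,0,0,0,0]]' 60; python3 -m handwheel '[[0,0,0,0,0,0,0.35],[0,0,0,0,0,0,0.35],[0,0,0,0,0,0,0.35],[0,0,0,0,0,0.0,0.35],[0,0,0,0,0,0.03,0.35],[0,0,0,0,0,0.03,0.35],[0,0,0,0,0,0.03,0.35],[0,0,0,0,-0.02,0.01,0.35],[0,0,0,-0.005,-0.04,0,0.35],[0,0,0,-0.005,-0.04,0,0.5],[0,0,0,-0.005,-0.04,0,0.5],[0,0,0,-0.005,-0.04,0,0.5]]'; python3 -c "
from h import *
st()
cartridge('blue');cartridge('black',z=.01)"
```

```text
time_s: 13.48
tcp_pos: [0.4805, 0.2646, 0.0292]
eef_rot: [0.001, -0.077, 0.997, 0.0]
ft_force: [-8.4, -2.1, 26.7]
finger_gap: 0.0144
finger_force: 62.5
time_s: 14.48
tcp_pos: [0.4598, 0.083, 0.1277]
eef_rot: [0.0, -0.077, 0.997, -0.0]
ft_force: [1.8, 0.4, 0.9]
finger_gap: 0.0426
finger_force: 0.0
t 14.48 tcp [0.4598 0.083  0.1277] yaw_y 98.9 F [1.8 0.4 0.9] gap 0.0426 grip 0.0 j [ 0.    0.23 -0.4   0.95 -0.   -0.15]
blue top [243.6, 393.2] 0.7 248.0
blue scene [243.4, 227.0] 0.67 352.0
blue both [ 0.4255 -0.1735  2.9709] 170.2 cost 0.207
    top [ 0.4247 -0.1748  2.9681] 0.072
    scene [ 0.4267 -0.1714  2.9843] 0.08
black top [144.9, 347.2] 0.36 505.0
black scene [165.5, 332.3] 0.57 170.0
black both [ 0.7793 -0.0346  0.6727] 38.5 cost 1.536
    top [ 0.7793 -0.0346  0.6724] 0.536
    scene [ 0.7793 -0.0346  0.6727] 1.0
```

```bash
python3 -m handwheel '[[0,0,-2.7,-0.0047,-0.0366,0,0.5],[0,0,-2.7,-0.0047,-0.0366,0,0.5],[0,0,-2.7,-0.0047,-0.0366,0,0.5],[0,0,-2.7,-0.0047,-0.0366,-0.01,0.5],[0,0,-2.7,-0.0047,-0.0366,-0.01,0.5],[0,0,-2.5,-0.0047,-0.0366,-0.01,0.5],[0,0,-2.5,-0.0047,-0.0366,-0.01,0.5],[0,0,0,0,0,-0.02,0.5],[0,0,0,0,0,0,0.5],[0,0,0,0,0,0,0.5],[0,0,0,0,0,0,0.5]]'; python3 -c "
from h import *
st()"
```

```text
time_s: 15.8
tcp_pos: [0.428, -0.1705, 0.0684]
eef_rot: [-0.0, 0.083, 0.997, 0.0]
ft_force: [0.1, 0.1, 0.6]
finger_gap: 0.0428
finger_force: 0.0
t 15.8 tcp [ 0.428  -0.1705  0.0684] yaw_y 80.5 F [0.1 0.1 0.6] gap 0.0428 grip 0.0 j [-0.56  0.27 -0.51  0.78  0.   -0.39]
```

```bash
python3 -m handwheel '[[0,0,0,-0.001,-0.003,-0.02,0.5],[0,0,0,0,0,-0.02,0.5],[0,0,0,0,0,-0.009,0.5],[0,0,0,0,0,0,0.5],[0,0,0,0,0,0,0],[0,0,0,0,0,0,0],[0,0,0,0,0,0,0],[0,0,0,0,0,0,0],[0,0,0,0,0,0,0]]' 60; python3 -c "
from h import *
st()"
```

```text
time_s: 16.55
tcp_pos: [0.4274, -0.1745, 0.0202]
eef_rot: [0.001, 0.084, 0.996, -0.0]
ft_force: [-0.0, 2.9, 8.7]
finger_gap: 0.0145
finger_force: 59.4
t 16.55 tcp [ 0.4274 -0.1745  0.0202] yaw_y 80.4 F [-0.   2.9  8.7] gap 0.0145 grip 59.4 j [-0.57  0.33 -0.59  0.65  0.   -0.4 ]
```

```bash
python3 -m handwheel '[[0,0,0,0,0,0.02,0],[0,0,0,0,0,0.03,0],[0,0,2,0,0.002,0.03,0],[0,0,2,0.0076,0.0366,0,0],[0,0,2,0.0076,0.0366,0,0],[0,0,2,0.0076,0.0366,0,0],[0,0,2,0.0076,0.0366,0,0],[0,0,2,0.0076,0.0366,0,0],[0,0,2,0.0076,0.0366,0,0],[0,0,2,0.0076,0.0366,0,0],[0,0,2,0.0076,0.0366,0,0],[0,0,0.4,0.0076,0.0366,0,0]]' 60; python3 -m handwheel '[[0,0,0,0,0,0,0],[0,0,0,0,0,0,0],[0,0,0,0,0,0,0]]'; python3 -c "
from h import *
st()
cartridge('blue',cams=('scene',),z=.08)"
```

```text
time_s: 17.55
tcp_pos: [0.4951, 0.159, 0.0999]
eef_rot: [0.001, -0.077, 0.997, 0.0]
ft_force: [1.3, -1.2, -0.6]
finger_gap: 0.0144
finger_force: 58.8
time_s: 17.8
tcp_pos: [0.4948, 0.1568, 0.0993]
eef_rot: [0.0, -0.076, 0.997, -0.0]
ft_force: [-0.1, -0.1, -1.5]
finger_gap: 0.0141
finger_force: 58.9
t 17.8 tcp [0.4948 0.1568 0.0993] yaw_y 98.8 F [-0.1 -0.1 -1.5] gap 0.0141 grip 58.9 j [ 0.15  0.33 -0.33  0.91 -0.   -0.  ]
blue scene [170.5, 320.7] 0.73 207.0
blue both [0.4959 0.1557 0.1368] 7.8 cost 0.304
```

```bash
python3 -m handwheel '[[0,0,0,0.0007,0.0006,-0.02,0],[0,0,0,0,0,-0.02,0],[0,0,0,0,0,-0.015,0],[0,0,0,0,0,-0.003,0],[0,0,0,0,0,-0.003,0],[0,0,0,0,0,-0.002,0],[0,0,0,0,0,0,0]]' 60; python3 -m handwheel '[[0,0,0,0,0,-0.002,0],[0,0,0,0,0,-0.002,0],[0,0,0,0,0,-0.002,0],[0,0,0,0,0,-0.001,0],[0,0,0,0,0,-0.001,0],[0,0,0,0,0,0,0],[0,0,0,0,0,0,0]]'
```

```text
time_s: 18.48
tcp_pos: [0.496, 0.157, 0.0363]
eef_rot: [0.0, -0.076, 0.997, 0.0]
ft_force: [0.6, -0.7, -1.6]
finger_gap: 0.0144
finger_force: 59.0
time_s: 19.07
tcp_pos: [0.496, 0.1574, 0.0301]
eef_rot: [0.001, -0.076, 0.997, -0.0]
ft_force: [-13.5, -3.1, 44.3]
finger_gap: 0.0142
finger_force: 64.7
```

```bash
python3 -m handwheel '[[0,0,0,0,0,0.001,0.35],[0,0,0,0,0,0,0.35],[0,0,0,0,0,0,0.35],[0,0,0,0,0,0.0,0.35],[0,0,0,0,0,0.03,0.35],[0,0,0,0,0,0.03,0.35],[0,0,0,0,0,0.03,0.35],[0,0,4,0.005,-0.02,0.01,0.35],[0,0,4,0.005,-0.04,0,0.35],[0,0,4,0.005,-0.04,0,0.5],[0,0,4,0.005,-0.04,0,0.5],[0,0,4,0.005,-0.04,0,0.5]]'; python3 -c "
from h import *
st()
cartridge('green');cartridge('red')"
```

```text
time_s: 20.07
tcp_pos: [0.5205, -0.0244, 0.1287]
eef_rot: [0.0, -0.25, 0.968, -0.0]
ft_force: [1.4, 0.3, -0.3]
finger_gap: 0.0427
finger_force: 0.0
t 20.07 tcp [ 0.5205 -0.0244  0.1287] yaw_y 119.0 F [ 1.4  0.3 -0.3] gap 0.0427 grip 0.0 j [-0.2   0.31 -0.27  0.99 -0.   -0.71]
green top [198.7, 422.4] 0.78 216.0
green scene [300.7, 239.0] 0.8 506.0
green both [ 0.5839 -0.2789  0.5187] 29.7 cost 0.196
    top [ 0.5825 -0.2787  0.5153] 0.11
    scene [ 0.585  -0.2788  0.538 ] 0.061
red top [241.7, 425.6] 0.62 236.0
red scene [277.0, 193.6] 0.78 396.0
red both [ 0.4457 -0.3023  2.5207] 144.4 cost 0.211
    top [ 0.4442 -0.3032  2.4432] 0.079
    scene [ 0.447  -0.3019  2.5197] 0.088
```

```bash
python3 -m handwheel '[[0,0,0.5,0.0094,-0.0362,0,0.5],[0,0,0,0.0094,-0.0362,0,0.5],[0,0,0,0.0094,-0.0362,0,0.5],[0,0,0,0.0094,-0.0362,-0.01,0.5],[0,0,0,0.0094,-0.0362,-0.01,0.5],[0,0,0,0.0094,-0.0362,-0.01,0.5],[0,0,0,0.0094,-0.0362,-0.01,0.5],[0,0,0,0,0,-0.02,0.5],[0,0,0,0,0,0,0.5],[0,0,0,0,0,0,0.5],[0,0,0,0,0,0,0.5]]'; python3 -c "
from h import *
st()"
```

```text
time_s: 21.38
tcp_pos: [0.5866, -0.2746, 0.0697]
eef_rot: [0.0, -0.253, 0.967, 0.0]
ft_force: [1.1, 0.2, -0.1]
finger_gap: 0.0426
finger_force: 0.0
t 21.38 tcp [ 0.5866 -0.2746  0.0697] yaw_y 119.3 F [ 1.1  0.2 -0.1] gap 0.0426 grip 0.0 j [-0.56  0.55 -0.03  0.99  0.   -1.08]
```

```bash
python3 -m handwheel '[[0,0,0,-0.0006,-0.0034,-0.02,0.5],[0,0,0,0,0,-0.02,0.5],[0,0,0,0,0,-0.01,0.5],[0,0,0,0,0,0,0.5],[0,0,0,0,0,0,0],[0,0,0,0,0,0,0],[0,0,0,0,0,0,0],[0,0,0,0,0,0,0],[0,0,0,0,0,0,0]]' 60; python3 -c "
from h import *
st()"
```

```text
time_s: 22.13
tcp_pos: [0.5867, -0.2797, 0.0205]
eef_rot: [0.001, -0.252, 0.968, -0.001]
ft_force: [-0.4, 1.7, 7.4]
finger_gap: 0.0146
finger_force: 59.8
t 22.13 tcp [ 0.5867 -0.2797  0.0205] yaw_y 119.2 F [-0.4  1.7  7.4] gap 0.0146 grip 59.8 j [-0.57  0.6  -0.09  0.88  0.   -1.08]
```

```bash
python3 -m handwheel '[[0,0,0,0,0,0.02,0],[0,0,0,0,0,0.03,0],[0,0,0,0,0,0.035,0],[0,0,-2,-0.0076,0.0377,0,0],[0,0,-2,-0.0076,0.0377,0,0],[0,0,-2,-0.0076,0.0377,0,0],[0,0,-2,-0.0076,0.0377,0,0],[0,0,-2,-0.0076,0.0377,0,0]]' 60;python3 -m handwheel '[[0,0,-2,-0.0076,0.0377,0,0],[0,0,-2,-0.0076,0.0377,0,0],[0,0,-2,-0.0076,0.0377,0,0],[0,0,-2,-0.0076,0.0377,0,0],[0,0,-2,-0.0076,0.0377,0,0],[0,0,-0.4,-0.0076,0.0377,0,0],[0,0,0,-0.0076,0.0377,0,0],[0,0,0,-0.0076,0.038,0,0],[0,0,0,0,0,0,0],[0,0,0,0,0,0,0],[0,0,0,0,0,0,0]]'; python3 -c "
from h import *
st()
cartridge('green',cams=('scene',),z=.085)"
```

```text
time_s: 22.8
tcp_pos: [0.5474, -0.0895, 0.1048]
eef_rot: [0.001, -0.166, 0.986, -0.0]
ft_force: [1.0, 0.9, -0.8]
finger_gap: 0.0143
finger_force: 58.8
time_s: 23.72
tcp_pos: [0.4872, 0.2109, 0.1044]
eef_rot: [0.0, -0.077, 0.997, -0.0]
ft_force: [0.5, -0.3, -0.4]
finger_gap: 0.0147
finger_force: 58.9
t 23.72 tcp [0.4872 0.2109 0.1044] yaw_y 98.9 F [ 0.5 -0.3 -0.4] gap 0.0147 grip 58.9 j [ 0.26  0.34 -0.29  0.94 -0.    0.1 ]
green scene [159.2, 330.0] 0.54 214.0
green both [0.4876 0.2106 0.1908] 10.9 cost 0.256
```

Seat height is about 0.0305.

```bash
python3 -m handwheel '[[0,0,0,0,0,-0.02,0],[0,0,0,0,0,-0.02,0],[0,0,0,0,0,-0.02,0],[0,0,0,0,0,-0.003,0],[0,0,0,0,0,-0.003,0],[0,0,0,0,0,-0.002,0],[0,0,0,0,0,0,0]]' 60; python3 -m handwheel '[[0,0,0,0,0,-0.002,0],[0,0,0,0,0,-0.002,0],[0,0,0,0,0,-0.002,0],[0,0,0,0,0,-0.001,0],[0,0,0,0,0,0,0],[0,0,0,0,0,0,0]]'
```

```text
time_s: 24.4
tcp_pos: [0.4876, 0.2106, 0.0364]
eef_rot: [0.0, -0.077, 0.997, 0.0]
ft_force: [0.1, -0.1, -0.8]
finger_gap: 0.0144
finger_force: 58.9
time_s: 24.9
tcp_pos: [0.4874, 0.211, 0.0304]
eef_rot: [0.001, -0.077, 0.997, 0.0]
ft_force: [-8.3, -2.8, 28.1]
finger_gap: 0.0145
finger_force: 62.5
```

```bash
python3 -m handwheel '[[0,0,0,0,0,0.001,0.35],[0,0,0,0,0,0,0.35],[0,0,0,0,0,0,0.35],[0,0,0,0,0,0.0,0.35],[0,0,0,0,0,0.03,0.35],[0,0,0,0,0,0.03,0.35],[0,0,0,0,0,0.03,0.35],[0,0,-4,0,-0.02,0.01,0.35],[0,0,-4,0,-0.04,0,0.35],[0,0,-4,0,-0.04,0,0.5],[0,0,-4,0,-0.04,0,0.5],[0,0,-4,0,-0.04,0,0.5]]'; python3 -m handwheel '[[0,0,-4,-0.005,-0.04,0,0.5],[0,0,-4,-0.005,-0.03,0,0.5],[0,0,-4,-0.005,-0.03,0,0.5],[0,0,-4,-0.005,-0.03,0,0.5],[0,0,-4,-0.005,-0.03,0,0.5],[0,0,-4.4,-0.005,-0.03,0,0.5],[0,0,0,0,0,0,0.5],[0,0,0,0,0,0,0.5]]'; python3 -c "
from h import *
st()
cartridge('red')"
```

```text
time_s: 25.9
tcp_pos: [0.4867, 0.0293, 0.1298]
eef_rot: [0.0, 0.099, 0.995, -0.0]
ft_force: [1.0, -0.7, 0.7]
finger_gap: 0.0426
finger_force: 0.0
time_s: 26.57
tcp_pos: [0.4567, -0.1602, 0.1295]
eef_rot: [-0.0, 0.307, 0.952, 0.0]
ft_force: [0.9, 0.5, -0.0]
finger_gap: 0.0428
finger_force: 0.0
t 26.57 tcp [ 0.4567 -0.1602  0.1295] yaw_y 54.3 F [ 0.9  0.5 -0. ] gap 0.0428 grip 0.0 j [-0.51  0.25 -0.35  0.97  0.    0.12]
red top [186.1, 300.1] 0.7 123.0
red scene [276.5, 192.9] 0.7 383.0
red both [0.6429 0.1251 0.8435] 48.3 cost 1.466
    top [0.6429 0.1251 0.8436] 0.465
    scene [0.6429 0.1251 0.8435] 1.0
```

```bash
python3 -m handwheel '[[0,0,0,-0.0024,-0.0355,-0.01,0.5],[0,0,0,-0.0024,-0.0355,-0.01,0.5],[0,0,0,-0.0024,-0.0355,-0.02,0.5],[0,0,0,-0.0024,-0.0355,-0.02,0.5],[0,0,0,0,0,0,0.5],[0,0,0,0,0,0,0.5]]'; python3 -c "
from h import *
st()
cartridge('red',cams=('scene',))"
```

```text
time_s: 27.27
tcp_pos: [0.4471, -0.3013, 0.0686]
eef_rot: [-0.001, 0.306, 0.952, 0.0]
ft_force: [0.3, 0.9, -0.3]
finger_gap: 0.0426
finger_force: 0.0
t 27.27 tcp [ 0.4471 -0.3013  0.0686] yaw_y 54.4 F [ 0.3  0.9 -0.3] gap 0.0426 grip 0.0 j [-0.74  0.39 -0.32  0.86  0.   -0.12]
red scene [277.3, 196.0] 0.69 420.0
red both [ 0.4478 -0.3017  2.4926] 142.8 cost 0.068
```

```bash
python3 -m handwheel '[[0,0,0,0,-0.0005,-0.02,0.5],[0,0,0,0,0,-0.02,0.5],[0,0,0,0,0,-0.0085,0.5],[0,0,0,0,0,0,0.5],[0,0,0,0,0,0,0],[0,0,0,0,0,0,0],[0,0,0,0,0,0,0],[0,0,0,0,0,0,0],[0,0,0,0,0,0,0]]' 60; python3 -m handwheel '[[0,0,0,0,0,0.02,0],[0,0,0,0,0,0.03,0],[0,0,0,0,0,0.035,0],[0,0,0,0,0,0,0]]';python3 -c "
from h import *
st()
cartridge('red',cams=('scene',),z=.085)
imaging.grab_frame('top')
for n in P: print(n,[(x['at'],x['conf']) for x in imaging.find_in(n,'cartridge_yellow')])"
```

```text
time_s: 28.12
tcp_pos: [0.448, -0.3017, 0.0226]
eef_rot: [0.001, 0.305, 0.952, -0.0]
ft_force: [-1.3, 3.6, 7.2]
finger_gap: 0.0139
finger_force: 59.3
time_s: 28.45
tcp_pos: [0.4496, -0.3034, 0.1127]
eef_rot: [0.004, 0.305, 0.952, -0.002]
ft_force: [1.3, -0.2, -0.2]
finger_gap: 0.014
finger_force: 58.7
t 28.45 tcp [ 0.4496 -0.3034  0.1127] yaw_y 54.4 F [ 1.3 -0.2 -0.2] gap 0.014 grip 58.7 j [-0.74  0.35 -0.25  0.96  0.   -0.12]
red scene [256.7, 184.2] 0.94 355.0
red both [ 0.4453 -0.3011  2.5078] 143.7 cost 0.252
scene []
top [([191.8, 264.4], 0.3)]
```

```bash
python3 -m handwheel '[[0,0,5,0.0064,0.0353,0,0],[0,0,5,0.0064,0.0353,0,0],[0,0,5,0.0064,0.0353,0,0],[0,0,5,0.0064,0.0353,0,0],[0,0,5,0.0064,0.0353,0,0],[0,0,5,0.0064,0.0353,0,0],[0,0,5,0.0064,0.0353,0,0],[0,0,5,0.0064,0.0353,0,0],[0,0,4.4,0.0064,0.0353,0,0],[0,0,0,0.0064,0.0353,0,0],[0,0,0,0,0,0,0],[0,0,0,0,0,0,0]]' 60;python3 -m handwheel '[[0,0,0,0,0,0,0],[0,0,0,0,0,0,0]]'; python3 -c "
from h import *
st()
cartridge('red',cams=('scene',),z=.085)"
```

```text
time_s: 29.7
tcp_pos: [0.5109, 0.053, 0.1053]
eef_rot: [-0.001, -0.078, 0.997, 0.0]
ft_force: [-0.2, 0.1, -1.0]
finger_gap: 0.0143
finger_force: 58.9
time_s: 29.87
tcp_pos: [0.511, 0.0505, 0.1058]
eef_rot: [-0.0, -0.076, 0.997, -0.0]
ft_force: [-0.4, 0.1, -0.6]
finger_gap: 0.014
finger_force: 58.9
t 29.87 tcp [0.511  0.0505 0.1058] yaw_y 98.8 F [-0.4  0.1 -0.6] gap 0.014 grip 58.9 j [-0.06  0.32 -0.33  0.93 -0.   -0.21]
red scene [187.9, 302.8] 0.65 247.0
red both [0.5131 0.0491 0.114 ] 6.5 cost 0.277
```

```bash
python3 -m handwheel '[[0,0,0,0.0004,0,-0.02,0],[0,0,0,0,0,-0.02,0],[0,0,0,0,0,-0.02,0],[0,0,0,0,0,-0.003,0],[0,0,0,0,0,-0.003,0],[0,0,0,0,0,-0.002,0],[0,0,0,0,0,0,0]]' 60; python3 -m handwheel '[[0,0,0,0,0,-0.002,0],[0,0,0,0,0,-0.002,0],[0,0,0,0,0,-0.001,0],[0,0,0,0,0,-0.001,0],[0,0,0,0,0,0,0],[0,0,0,0,0,0,0]]'
```

```text
time_s: 30.55
tcp_pos: [0.5121, 0.0511, 0.0388]
eef_rot: [0.0, -0.077, 0.997, -0.0]
ft_force: [-1.0, -0.5, -1.8]
finger_gap: 0.0142
finger_force: 58.8
time_s: 31.05
tcp_pos: [0.5119, 0.0514, 0.0326]
eef_rot: [0.0, -0.077, 0.997, -0.0]
ft_force: [-3.7, -0.2, 6.8]
finger_gap: 0.0143
finger_force: 59.7
```

```bash
python3 -m handwheel '[[0,0,0,0,0,-0.001,0],[0,0,0,0,0,-0.001,0],[0,0,0,0,0,0,0],[0,0,0,0,0,0,0]]' 60; python3 -m handwheel '[[0,0,0,0,0,0.001,0.35],[0,0,0,0,0,0,0.35],[0,0,0,0,0,0,0.35],[0,0,0,0,0,0.0,0.35],[0,0,0,0,0,0.03,0.35],[0,0,0,0,0,0.03,0.35],[0,0,0,0,0,0.03,0.35],[0,0,0,0.01,-0.02,0.04,0.35],[0,0,0,0,-0.04,0.02,0.35],[0,0,0,0,-0.04,0,0.5],[0,0,0,0,-0.03,0,0.5],[0,0,0,0,-0.03,0,0.5]]'; python3 - <<'E'
from h import *
st()
ims=[imaging.grab_frame(n)[:,:,::-1] for n in P]
cv2.imwrite("pics/z5.png",np.hstack([cv2.resize(ims[0][130:230,270:390],(400,333),interpolation=2),cv2.resize(ims[1][165:255,235:345],(400,333),interpolation=2)]))
tgt=place(np.array([[0,y,0] for y in(.108,.054,0,-.108)]),(.4935,.1575,.153))
for c,t in zip("black green blue red".split(),tgt):
    q=cartridge(c,z=.01,new=False)
    if q is not None: print(c,"err mm",((q[:2]-t[:2])*1000).round(1))
E
```

```text
time_s: 31.38
tcp_pos: [0.512, 0.0514, 0.0325]
eef_rot: [0.001, -0.077, 0.997, -0.0]
ft_force: [-15.7, -0.1, 45.6]
finger_gap: 0.0141
finger_force: 64.6
time_s: 32.38
tcp_pos: [0.521, -0.1058, 0.1765]
eef_rot: [0.0, -0.077, 0.997, -0.0]
ft_force: [1.3, -0.8, -0.8]
finger_gap: 0.0426
finger_force: 0.0
t 32.38 tcp [ 0.521  -0.1058  0.1765] yaw_y 98.8 F [ 1.3 -0.8 -0.8] gap 0.0426 grip 0.0 j [-0.35  0.3  -0.15  1.12  0.   -0.51]
black top [234.1, 258.1] 0.53 230.0
black scene [167.4, 331.7] 0.61 157.0
black both [0.4773 0.2645 0.1588] 9.1 cost 0.445
    top [0.4768 0.2641 0.1549] 0.081
    scene [ 0.4739  0.2739 -0.3685] 0.313
black err mm [0.2 0.3]
green top [231.3, 278.4] 0.63 215.0
green scene [185.5, 347.3] 0.7 168.0
green both [0.4859 0.2115 3.2963] 188.9 cost 1.114
    top [0.4859 0.2115 3.2963] 0.114
    scene [0.4859 0.2115 3.2963] 1.0
green err mm [0.6 0.6]
blue top [227.5, 292.0] 0.48 229.0
blue scene [185.4, 319.7] 0.77 215.0
blue both [0.4938 0.1578 3.3168] 190.0 cost 0.326
    top [0.4939 0.1572 3.317 ] 0.074
    scene [0.4923 0.1646 3.3111] 0.206
blue err mm [0.3 0.3]
red top [224.3, 323.7] 0.81 209.0
red scene [206.3, 300.3] 0.63 247.0
red both [0.5106 0.0516 0.1553] 8.9 cost 0.355
    top [0.5107 0.0497 0.16  ] 0.121
    scene [0.5078 0.0568 0.0484] 0.191
red err mm [0.7 0.8]
```

View pics/z5.png

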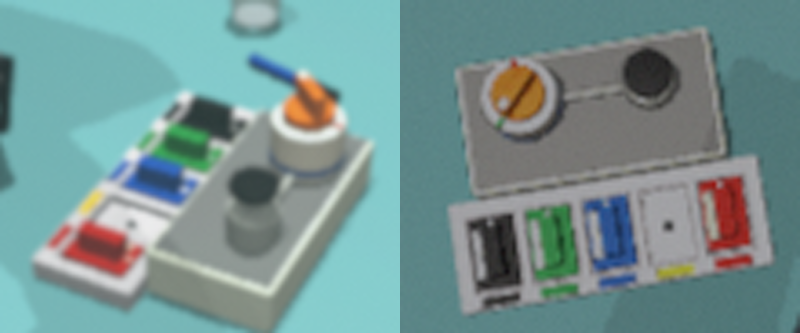

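```bash
python3 - <<'E'
from h import *
o=[]
for n in P:
    im=imaging.grab_frame(n)[:,:,::-1]; u=proj(n,[[.6082,.2339,.12]])[0].astype(int)
    z=cv2.resize(im[u[1]-16:u[1]+17,u[0]-16:u[0]+17],(396,396),interpolation=cv2.INTER_CUBIC)
    T=lambda q:tuple(int(v) for v in (q-u+16.5)*12)
    for a,R,h,c in ((8.8,.031,.1,(0,0,255)),(146.3,.031,.1,(0,255,0)),(146.3,.018,.136,(255,0,255)),(131,.018,.136,(255,255,0)),(116,.018,.136,(0,0,0))):
        p=proj(n,[[.6082+R*np.cos(np.radians(a)),.2339+R*np.sin(np.radians(a)),h]])[0]
        cv2.circle(z,T(p),3,c,-1)
    o.append(z)
cv2.imwrite("pics/z6.png",np.hstack(o))
E
```

```text
(no output)
```

View pics/z6.png

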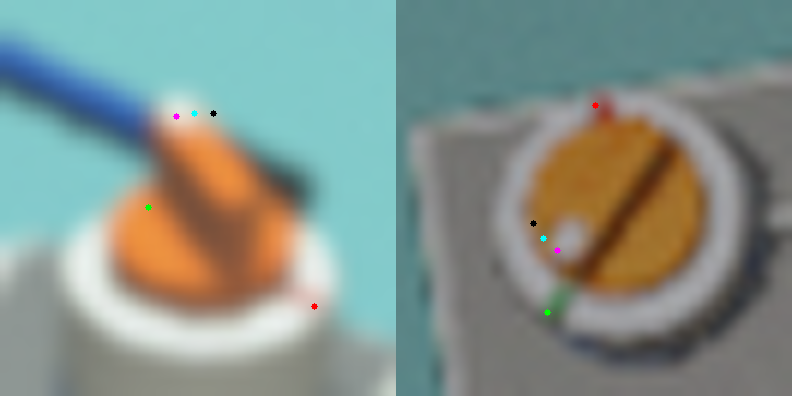

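```bash
python3 -m handwheel '[[0,0,0,0.0133,0.0281,0,0],[0,0,0,0.0133,0.0281,0,0],[0,0,0,0.0133,0.0281,0,0],[0,0,0,0.0133,0.0281,0,0],[0,0,0,0.0133,0.0281,0,0],[0,0,0,0.0133,0.0281,0,0],[0,0,0,0.0133,0.0281,0,0],[0,0,0,0.0133,0.0281,0,0],[0,0,0,0,0,-0.02,0],[0,0,0,0,0,-0.02,0],[0,0,0,0,0,-0.015,0],[0,0,0,0,0,0,0]]' 40; python3 -m handwheel '[[0,0,0,0,0,0,0],[0,0,0,0,0,-0.005,0],[0,0,0,0,0,-0.005,0],[0,0,0,0,0,-0.005,0],[0,0,0,0,0,-0.005,0],[0,0,0,0,0,-0.005,0],[0,0,0,0,0,-0.003,0],[0,0,0,0,0,-0.001,0],[0,0,0,0,0,0,0],[0,0,0,0,0,0,0]]'
```

```text
time_s: 33.98
tcp_pos: [0.6258, 0.1212, 0.1183]
eef_rot: [-0.002, -0.077, 0.997, 0.0]
ft_force: [-0.3, 0.4, -0.3]
finger_gap: -0.0
finger_force: 0.0
time_s: 34.82
tcp_pos: [0.6279, 0.1207, 0.0929]
eef_rot: [0.001, -0.077, 0.997, -0.0]
ft_force: [0.1, 0.8, 9.4]
finger_gap: -0.0002
finger_force: 4.4
```

```bash
python3 -m handwheel '[[0,0,0,0,0,-0.002,0],[0,0,0,0,0,-0.002,0],[0,0,0,0,0,0,0],[0,0,0,0,0,0,0],[0,0,0,0,0,0,0]]'; python3 -m handwheel '[[0,0,0,0,0,0,0],[0,0,0,0,0,0.01,0],[0,0,0,0,0,0.02,0],[0,0,0,0,0,0.03,0],[0,0,0,0,0,0.03,0.5],[0,0,0,0,0,0.02,0.5],[0,0,0,0,0,0,0.5]]'; python3 -c "
from h import *
st()"
```

```text
time_s: 35.23
tcp_pos: [0.6281, 0.1208, 0.0916]
eef_rot: [0.002, -0.077, 0.997, -0.0]
ft_force: [-10.7, -1.5, 40.2]
finger_gap: 0.0
finger_force: 20.5
time_s: 35.82
tcp_pos: [0.6288, 0.1208, 0.2023]
eef_rot: [0.003, -0.077, 0.997, -0.0]
ft_force: [0.4, -0.2, 0.5]
finger_gap: 0.036
finger_force: 0.0
t 35.82 tcp [0.6288 0.1208 0.2023] yaw_y 98.8 F [ 0.4 -0.2  0.5] gap 0.036 grip 0.0 j [ 0.06  0.47  0.2   1.29 -0.   -0.09]
```

```bash
python3 -m handwheel '[[0,0,7,-0.0019,0.0113,0,0.5],[0,0,7,-0.0019,0.0113,0,0.5],[0,0,7,-0.0019,0.0113,0,0.5],[0,0,7,-0.0019,0.0113,0,0.5],[0,0,7,-0.0019,0.0113,0,0.5],[0,0,7,-0.0019,0.0113,0,0.5],[0,0,7,-0.0019,0.0113,0,0.5],[0,0,7,-0.0019,0.0113,0,0.5],[0,0,7,-0.0019,0.0113,0,0.5],[0,0,7,-0.0019,0.0113,0,0.5]]'; python3 -m handwheel '[[0,0,7,0,0,0,0.5],[0,0,7,0,0,0,0.5],[0,0,7,0,0,0,0.5],[0,0,7,0,0,0,0.5],[0,0,7,0,0,0,0.5],[0,0,7,0,0,0,0.5],[0,0,7,0,0,0,0.5],[0,0,7,0,0,0,0.5],[0,0,7,0,0,0,0.5],[0,0,4.5,0,0,0,0.5],[0,0,0,0,0,0,0.5],[0,0,0,0,0,0,0.5]]'; python3 -c "
from h import *
st()"
```

```text
time_s: 36.65
tcp_pos: [0.608, 0.2342, 0.1974]
eef_rot: [-0.0, -0.637, 0.771, 0.0]
ft_force: [0.7, 0.1, -0.3]
finger_gap: 0.0424
finger_force: 0.0
time_s: 37.65
tcp_pos: [0.6081, 0.2337, 0.1977]
eef_rot: [0.0, 0.957, -0.291, -0.0]
ft_force: [-0.4, -0.6, -0.2]
finger_gap: 0.0431
finger_force: 0.0
t 37.65 tcp [0.6081 0.2337 0.1977] yaw_y -123.8 F [-0.4 -0.6 -0.2] gap 0.0431 grip 0.0 j [ 0.24  0.5   0.23  1.3  -0.   -2.31]
```

```bash
python3 -m handwheel '[[0,0,0,0.0016,0,-0.03,0.5],[0,0,0,0,0,-0.03,0.5],[0,0,0,0,0,-0.0165,0.5],[0,0,0,0,0,0,0.5],[0,0,0,0,0,0,0],[0,0,0,0,0,0,0],[0,0,0,0,0,0,0],[0,0,0,0,0,0,0],[0,0,0,0,0,0,0],[0,0,0,0,0,0,0]]' 60; python3 -m handwheel '[[0,0,-7,0,0,0,0],[0,0,-7,0,0,0,0],[0,0,-7,0,0,0,0],[0,0,-7,0,0,0,0],[0,0,-7,0,0,0,0],[0,0,-7,0,0,0,0],[0,0,-7,0,0,0,0],[0,0,-7,0,0,0,0],[0,0,-7,0,0,0,0],[0,0,-7,0,0,0,0]]'; python3 -m handwheel '[[0,0,-7,0,0,0,0],[0,0,-7,0,0,0,0],[0,0,-7,0,0,0,0],[0,0,-7,0,0,0,0],[0,0,-7,0,0,0,0],[0,0,-7,0,0,0,0],[0,0,-7,0,0,0,0],[0,0,-7,0,0,0,0],[0,0,-7,0,0,0,0],[0,0,-4.5,0,0,0,0],[0,0,0,0,0,0,0],[0,0,0,0,0,0,0]]';python3 -c "
from h import *
print(st()[0]['wrist_torque'])"
```

```text
time_s: 38.48
tcp_pos: [0.6103, 0.2334, 0.1235]
eef_rot: [-0.0, 0.957, -0.29, 0.001]
ft_force: [-2.5, -3.8, 5.2]
finger_gap: 0.0102
finger_force: 59.5
time_s: 39.32
tcp_pos: [0.6102, 0.2333, 0.1236]
eef_rot: [0.0, -0.615, 0.788, -0.001]
ft_force: [-3.6, -5.4, 5.3]
finger_gap: 0.0101
finger_force: 59.5
time_s: 40.32
tcp_pos: [0.6101, 0.2333, 0.1235]
eef_rot: [0.001, -0.076, 0.997, -0.0]
ft_force: [-5.2, -5.0, 7.5]
finger_gap: 0.0102
finger_force: 59.7
t 40.32 tcp [0.6101 0.2333 0.1235] yaw_y 98.7 F [-5.2 -5.   7.5] gap 0.0102 grip 59.7 j [ 0.24  0.53  0.08  1.12 -0.    0.09]
[-1.04217996  1.00593199 -0.01233277]
```

```bash
python3 -m handwheel '[[0,0,-2,0,0,0,0],[0,0,-1.5,0,0,0,0],[0,0,0,0,0,0,0]]';python3 -c "
from h import *
print(st()[0]['wrist_torque'])"; python3 -m handwheel '[[0,0,-2,0,0,0,0],[0,0,-1,0,0,0,0],[0,0,0,0,0,0,0]]';python3 -c "
from h import *
print(st()[0]['wrist_torque'])"
```

```text
time_s: 40.57
tcp_pos: [0.61, 0.2333, 0.1235]
eef_rot: [0.001, -0.046, 0.999, -0.0]
ft_force: [-3.6, -5.1, 5.5]
finger_gap: 0.0105
finger_force: 62.2
t 40.57 tcp [0.61   0.2333 0.1235] yaw_y 95.2 F [-3.6 -5.1  5.5] gap 0.0105 grip 62.2 j [ 0.24  0.53  0.08  1.12 -0.    0.15]
[-1.17076013  0.95361963  0.92957422]
time_s: 40.82
tcp_pos: [0.61, 0.2334, 0.1236]
eef_rot: [0.001, -0.02, 1.0, -0.0]
ft_force: [-4.5, -4.8, 7.0]
finger_gap: 0.0102
finger_force: 73.6
t 40.82 tcp [0.61   0.2334 0.1236] yaw_y 92.3 F [-4.5 -4.8  7. ] gap 0.0102 grip 73.6 j [ 0.24  0.53  0.08  1.12 -0.    0.2 ]
[-1.15825726  1.02403897  1.53944033]
```

```bash
python3 -m handwheel '[[0,0,0,0,0,0,0.6],[0,0,0,0,0,0,0.6],[0,0,0,0,0,0,0.6],[0,0,0,0,0,0,0.6],[0,0,0,0,0,0.03,0.6],[0,0,0,0,0,0.04,0.6],[0,0,0,0,0,0.04,0.6],[0,0,0,-0.03,-0.02,0,0.6],[0,0,0,-0.03,-0.025,0,0.6],[0,0,0,-0.03,-0.025,0,0.6],[0,0,0,-0.02,-0.025,0,0.6],[0,0,0,-0.02,-0.025,0,0.6]]'; python3 -m handwheel '[[0,0,0,-0.02,-0.035,0,0.6],[0,0,0,0,-0.035,0,0.6],[0,0,0,0,-0.035,0,0.6],[0,0,0,0,-0.035,0,0.6],[0,0,0,0,-0.035,0,0.6],[0,0,0,0,0,0,0.6],[0,0,0,0,0,0,0.6]]'; python3 - <<'E'
from h import *
st()
ims=[imaging.grab_frame(n)[:,:,::-1] for n in P]
cv2.imwrite("pics/z7.png",np.hstack([cv2.resize(ims[0][130:230,270:390],(400,333),interpolation=2),cv2.resize(ims[1][165:255,235:345],(400,333),interpolation=2)]))
tgt=place(np.array([[0,y,0] for y in(.108,.054,0,-.108)]),(.4935,.1575,.153))
for c,t in zip("black green blue red".split(),tgt):
    q=cartridge(c,cams=("top",),z=.01,new=False)
    if q is not None: print(c,"err mm",((q[:2]-t[:2])*1000).round(1))
E
```

```text
time_s: 41.82
tcp_pos: [0.4784, 0.113, 0.2321]
eef_rot: [0.0, -0.021, 1.0, 0.0]
ft_force: [0.2, -0.4, 0.3]
finger_gap: 0.0513
finger_force: 0.0
time_s: 42.4
tcp_pos: [0.4599, -0.0627, 0.2319]
eef_rot: [0.0, -0.019, 1.0, 0.0]
ft_force: [-0.2, 0.2, 0.6]
finger_gap: 0.0512
finger_force: 0.0
t 42.4 tcp [ 0.4599 -0.0627  0.2319] yaw_y 92.1 F [-0.2  0.2  0.6] gap 0.0512 grip 0.0 j [-0.31  0.16 -0.19  1.23  0.   -0.35]
black top [234.3, 260.4] 0.77 217.0
black both [0.4769 0.2634 0.1654] 9.5 cost 0.119
black err mm [-0.2 -0.8]
green top [230.3, 276.7] 0.78 243.0
green both [0.4848 0.2105 0.1378] 7.9 cost 0.096
green err mm [-0.4 -0.4]
blue top [227.0, 291.2] 0.76 219.0
blue both [0.4934 0.1572 0.0957] 5.5 cost 0.104
blue err mm [-0.1 -0.3]
red top [219.2, 325.6] 0.47 257.0
red both [0.5111 0.0496 0.1802] 10.3 cost 0.124
red err mm [ 1.1 -1.2]
```

View pics/z7.png

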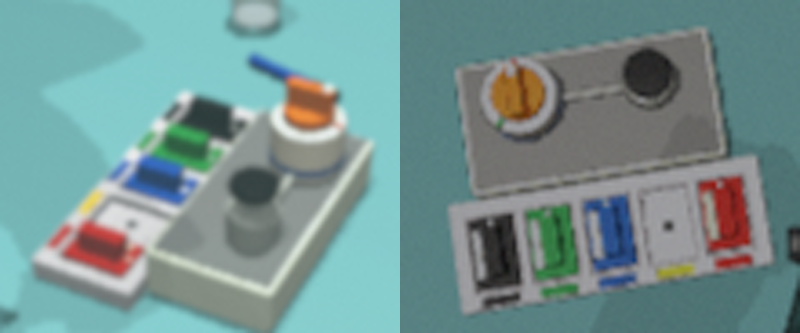

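The picture shows all four cartridges in their pockets. The plunger is up, and the wing's dot (around 513, 66) is at the red mark, so the vent is shut.

```bash
python3 -c "
from bench import r
print(r.job_done())"
```

```text
the job is handed in; nothing more can be done
None
```

The job is handed in: the vent was opened, the four cartridges present (black, green, blue, red; no yellow found) were seated in their pockets, the plunger was pressed to its stop and released, and the vent was screwed shut again; the hand-in returned no verdict.

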